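Set the height gauge down on an asphalt core with its two release buttons

TASK

Set the height gauge's measuring foot down on the asphalt core: first push the loaded carriage, by the upright plate at its left end, fully home under the raised foot, then press the two round release buttons at the front of the gauge together, one fingertip on each, and keep both down until the foot has sunk all the way and rests on the core. Then let go of the buttons and move clear. Do not touch or lift the core, let the foot come down by its own weight without touching it, and leave the other cores and the wooden pusher where they are.

Things in the scene. Friction and masses are not known exactly. Their poses are not given: they have to be found in the camera images.
- gauge: Blue bench height gauge, fixed: base 232 x 156 mm, 36 mm high, carriage way at its left, two steel rods and a dial at the back (255 mm above the table, 30 to 95 mm behind the origin: pass clear of it). Origin: on the table below the centre of the measuring foot. x points from the buttons to the dial, y to the carriage way (left seen from the buttons), z up; directions below are in this frame.
- carriage (a joint): Aluminium slide that carries the core. 0 = fully out to the left (+y), as at the start; 0.090 m = fully home against its stop, core centred under the foot. It moves along -y of the gauge with about 2 N of friction and stays where it is left.
- push_plate (a point): Centre of the outer (+y) face of the upright plate at the left end of the carriage: the face, rubber-lined, is 38 mm wide along x, 30 mm high, and looks to +y; it moves with the carriage. The plate's foot is 28 mm below this point and its upper edge 18 mm above; the table is about 69 mm below and nothing stands on the +y side of the plate. Push it towards -y. Out or home, nothing of the gauge or the core rises above the plate within 90 mm of this point.
- platen (a joint): The measuring foot's crosshead on its two rods. 0 = up, held by two toothed catches, one per rod; grows as it goes down. It rests on the core at about 0.026 to 0.028 m; an oil dashpot lets it sink at about 8 mm/s, so some 3.5 s, and only while BOTH buttons are down: if either comes up, a catch stops it at the next tooth (every 8 mm), and pressing again lets it sink on.
- foot (a point): Centre of the underside of the steel measuring foot, a disc of 60 mm diameter; 126 mm above the table while up. The crosshead above it reaches to 158 mm above the table.
- button_left (a joint): Round black spring button, +y one of the two; 0 = up, 0.010 m = fully down. Pushed straight down. It withdraws its catch when it is 5 mm down or more; 2 N to start, 6 N fully down; it springs back when let go.
- button_right (a joint): Round black spring button, -y one; as the left one.
- button_left_top (a point): Centre of the flat top of the left button: cap 26 mm in diameter, its top 58 mm above the table and 16 mm above its steel bezel when up; moves with the button. The two buttons' centres are 60 mm apart along the gauge's y axis, 110 mm in front of (-x) the foot.
- button_right_top (a point): Centre of the flat top of the right button, the same size.
- core_centre (a point): Centre of the asphalt core that stands loose on the carriage between four low pins: 85 mm in diameter, 49 mm high, standing on its flat end.
- next_core: Another asphalt core, 85 mm in diameter, 49 mm high, standing to the right (-y) of the gauge; origin at the centre of its underside. Leave alone.
- done_core: Flat asphalt core, 85 mm in diameter, 38 mm high, in front of the carriage way; origin at the centre of its underside. Leave alone.
- pusher: Turned wooden pusher, 26 x 110 x 26 mm, lying to the right of the buttons; origin at the middle of its underside, y along it. Leave alone.
Mind the look-alikes: they are no part of the job. What is shaped like the part that bears core_centre but blue or turquoise is not meant.

How it is judged:
By the outcome, as a careful person would: the job done as asked, in the order asked, and still so for the second after the job is handed in, with the robot touching nothing.
It also fails if it takes over 61 s, if anything falls off the work surface, if the arm or the gripper's body presses on something with over 40 N, if the wrist force passes 120 N, or if a joint passes its speed limit or range.

ROBOT

A 7-joint arm with a two-finger parallel gripper is mounted at the origin on a cart in front of the work surface, level with it; the furniture and walls round the work are solid. World frame = base frame: x ahead of the robot, y to its left, z up, the work surface at z = 0. Lengths are in m, angles in rad, forces in N, time in s.
With the tool pointing down it reaches from about 0.4 to 0.875 m from the base axis. Payload 19.3 kg.
Tool frame: the origin (TCP) lies at the very end of the fingers, on their centre line; the grasp point (between the pads) lies 19 mm behind it; z points along the fingers, y is the line along which they close (so a half turn about z gives the same grasp; the last joint's range is limited). The gripper opens to 85 mm and grips with 20 to 120 N. Pads are 22 mm wide; open, the fingers measure 114 mm over their backs; the gripper's body (76 mm by 85 mm) begins 54 mm behind the grasp point. The pads swing forward as they close: fully open they stand 13 mm farther back than shut.
Start: joints at [1.121, 0.521, -0.036, 1.599, 0.021, 1.021, -0.113], TCP at [0.232, -0.58, 0.231] pointing down, gripper open.
Joint ranges: [-2.91, 2.91], [-0.3, 2.13], [-1.5, 1.42], [0.17, 2.43], [-1.26, 4.41], [0.16, 1.93], [-2.52, 2.52]. Speed limits (rad/s): [1.89, 1.89, 2.39, 2.39, 3.01, 3.01, 3.01].

INTERFACE

Orientations are given as [roll, pitch, yaw] about the fixed x, y, z axes, in that order (R = Rz(yaw) Ry(pitch) Rx(roll)).
In Python, from workcell import monitor, optics, job_done gives the robot as it stands.
- The arm moves only by the shell command python3 -m handwheel 'ROWS' [FORCE]. ROWS is JSON, a list of rows, each an object of numbers: "dx", "dy", "dz": the shift along the tool's x, y, z in cm; "wx", "wy", "wz": the turn, a rotation vector about the tool's x, y, z in rad; "claw": the opening in per cent of the stroke, from 0 (shut) to 100 (fully open). A call has 1 to 8 rows; each row shifts and turns the commanded pose from where the row before left it, along the tool's axes as they then stand; what a row does not reach is not made up. A row lasts 1/8 s, in which the tool goes at most 62.5 mm and 10.7 degrees, less where a joint would pass 70% of its speed; a pose out of reach is approached as far as the arm can. A call with a gripper value outside its range is refused whole. The fingers move at their own pace and stop on an object; FORCE is the grip in N (left out, the last holds). Time passes only in rows, so rows that do not move let the fingers close. It gives the time, the measured TCP pose, the force, the opening and the grip force at its end, in the units of the state.
- monitor.observe(): the state, without advancing time (a new reading comes with each control period).
- optics.grab_frame(name): name is "scene" or "top" or "wrist"; returns a dict with "frame" (480x640x3 uint8, blue, green, red), "fovy" (degrees; the focal length in pixels is half the picture's height over the tangent of half this angle, whatever the lens; pixels are square), "cx", "cy" (the principal point, pixels), "k1" (the pictures are not rectified: a ray, as slopes to the right and down, at radius r is drawn at 1 + k1 r^2 times it, then the intrinsics apply), "R" (3x3) and "t" (3): a world point X has camera coordinates R X + t. Camera axes: x right, y down, z forward; pixel columns grow to the right and rows downward; lengths in m; the calibration is good to about 2 mm. A picture is of the moment at which its call begins. There is no depth.
- job_done(): hands the job in; it is judged then, once.
Trained networks look in the newest picture that a camera, given by its name, has taken for a name from the list of things; names that differ only in an ending like _2 or _b are one class to them, and where a whole thing is asked for, a point or a joint stands for the part that bears it (a point fixed in the world has none). Each returns a list of dicts, best first, with "p" (0 to 1); they miss things now and then, are a little off and sometimes report something else, mostly with a low value. They report only what shows in the picture. A call takes as long as a camera call. They do not tell look-alikes from the thing itself.
- optics.masks_of(name, camera): "region" (480x640 bool, what is visible of it) and "rect" ([left, top, width, height] in pixels, round what is visible of it).
The state is a dict: "clock": time; "qpos": joint angles; "qd": joint speeds; "joint_efforts": joint torques, N m; "position": TCP position; "tool_rot": TCP orientation; "force": force on the tool from outside, world axes, zero at the start; "moment": the same for the moment, N m; "grip_width": finger opening in m; "finger_force": force on a finger pad.
Only numpy, scipy, OpenCV 4.12 (cv2) and the standard library are available. Lean on these libraries where they do the work, as an engineer would, in place of code of your own. Each camera call takes 0.05 s, during which the arm holds its last target. There are 200 camera calls.

## Working session

There is one attempt and no reset: what is moved stays moved. The work goes in short steps, Python scripts to look and compute and a shell command to move; the robot and the scene stay as the last step left them, time stands still between calls to the robot, and variables do not carry over. Pictures are saved under pics/ and viewed, at most 10 in all, crops included, and the job is handed in when it is done.

```bash
mkdir -p pics; cat > h.py <<'E'
import numpy as np, cv2
from workcell import monitor, optics, job_done
def grab(n,f=None):
    c=optics.grab_frame(n)
    if f: cv2.imwrite('pics/'+f,c['frame'])
    return c
def K(c):
    f=240/np.tan(np.radians(c['fovy'])/2)
    return np.array([[f,0,c['cx']],[0,f,c['cy']],[0,0,1.]]), np.array([c['k1'],0,0,0.])
def ray(c,uv):
    k,d=K(c); p=cv2.undistortPoints(np.array([[uv]],float),k,d)[0,0]
    R=np.array(c['R']); return -R.T@np.array(c['t']), R.T@np.array([p[0],p[1],1])
def atz(c,uv,z):
    o,d=ray(c,uv); return o+d*(z-o[2])/d[2]
def proj(c,X):
    k,d=K(c); return cv2.projectPoints(np.array(X,float).reshape(-1,1,3),cv2.Rodrigues(np.array(c['R'],float))[0],np.array(c['t'],float),k,d)[0][:,0]
E
python3 - <<'E'
from h import *
s=monitor.observe(); print(s['clock'],s['position'],s['tool_rot'])
ims=[]
for n in ('scene','top'):
    c=grab(n,n+'0.png'); print(n,-np.array(c['R']).T@c['t'])
    for k in ('gauge','push_plate','button_left_top','button_right_top','core_centre','foot','next_core','done_core','pusher','carriage'):
        for m in optics.masks_of(k,n)[:4]:
            ys,xs=np.nonzero(m['region']); print(k,round(m['p'],2),m['rect'],xs.mean().round(1),ys.mean().round(1))
E
```

```text
0.0 [ 0.23153728 -0.58018895  0.23073265] [-3.14047959e+00  8.56660107e-05  3.79750634e-01]
scene [0.02174282 0.53574784 0.5172714 ]
gauge 0.9 [241.2, 151.3, 155.0, 169.4] 315.4 255.1
push_plate 0.87 [240.1, 265.5, 84.4, 50.4] 273.9 292.1
button_left_top 0.75 [347.4, 273.3, 19.0, 12.3] 356.5 279.2
button_left_top 0.43 [272.1, 188.8, 64.5, 53.8] 304.1 210.8
core_centre 0.91 [184.8, 249.6, 44.3, 35.0] 208.6 266.5
core_centre 0.79 [270.6, 242.9, 47.0, 41.9] 291.5 262.1
core_centre 0.6 [181.9, 278.1, 45.8, 52.0] 204.4 303.3
foot 0.65 [270.1, 188.7, 66.6, 51.5] 304.2 210.4
next_core 0.87 [341.7, 221.9, 35.2, 33.9] 359.7 237.1
done_core 0.67 [300.4, 302.7, 48.8, 47.6] 323.9 325.1
done_core 0.57 [240.5, 265.3, 85.8, 51.9] 274.4 291.6
pusher 0.69 [391.2, 258.3, 52.8, 11.4] 417.7 264.6
carriage 0.71 [243.5, 269.1, 79.9, 47.2] 274.9 291.3
top [ 0.47601308 -0.00482949  0.99479586]
push_plate 0.57 [223.5, 217.2, 90.5, 58.2] 266.4 254.4
button_right_top 0.52 [217.3, 216.9, 95.0, 55.5] 264.3 255.0
core_centre 0.96 [198.1, 196.5, 42.4, 40.4] 216.6 216.5
core_centre 0.82 [270.7, 217.8, 39.9, 45.9] 288.3 239.1
core_centre 0.73 [228.9, 153.4, 39.1, 39.2] 249.7 172.3
foot 0.62 [290.8, 186.8, 76.6, 57.6] 330.5 214.9
next_core 0.73 [379.0, 203.1, 44.5, 40.9] 399.3 224.3
done_core 0.78 [248.1, 283.0, 44.1, 40.8] 269.1 302.9
done_core 0.62 [377.2, 203.9, 47.2, 42.8] 399.4 224.6
pusher 0.84 [382.4, 278.2, 40.5, 40.4] 403.4 295.4
pusher 0.73 [221.9, 219.1, 93.2, 54.7] 265.2 254.7
carriage 0.87 [219.9, 218.7, 90.3, 52.5] 263.8 255.9
```

View pics/scene0.png

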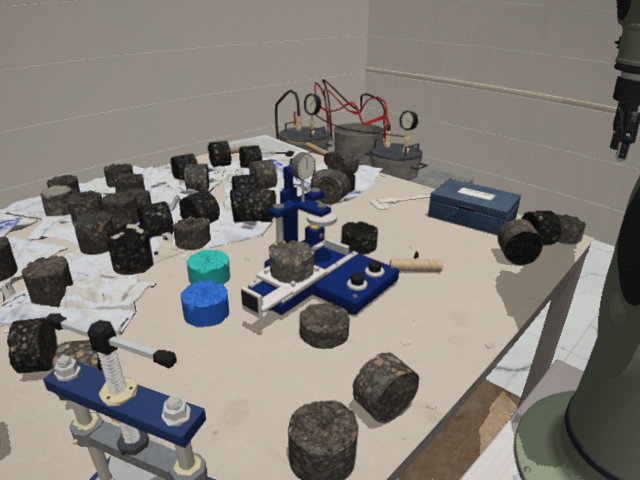

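View pics/top0.png

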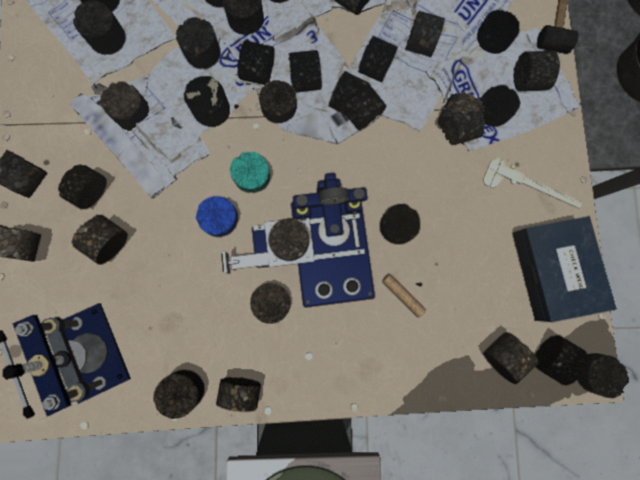

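The top picture shows the gauge at about (335,240), buttons at (324,290) and (351,286), the push plate at (226,262) and the loaded core at (290,239). Look-alikes are the blue disc (217,216), the turquoise disc (250,171), done_core (270,302), next_core (400,224) and the other press (70,360). The core I want is the grey one standing on the white carriage; I'll check it in one close crop.

```bash
python3 - <<'E'
from h import *
im=cv2.imread('pics/top0.png')[165:315,205:385]
cv2.imwrite('pics/topc.png',cv2.resize(im,None,fx=4,fy=4,interpolation=cv2.INTER_CUBIC))
E
```

```text
(no output)
```

View pics/topc.png

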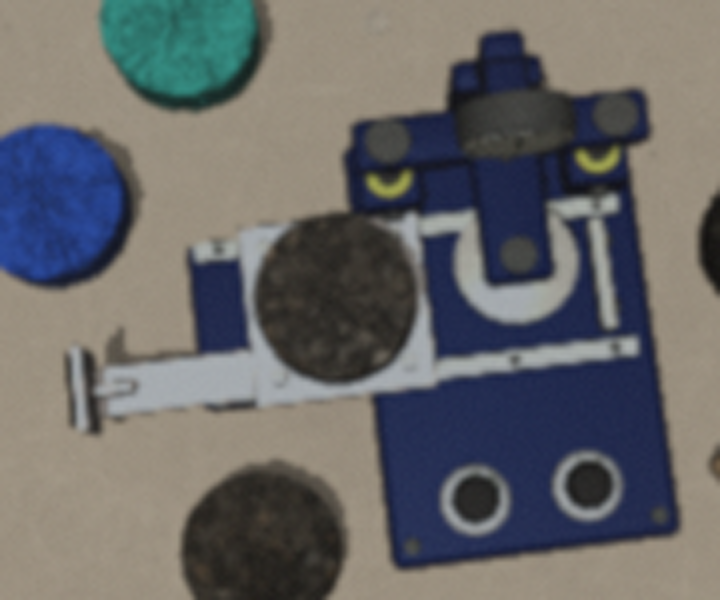

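The crop confirms the grey core on the white carriage at (289,239). The button caps are at (324.0,289.5) and (351.8,286.3), and the plate's outer upper edge is at about (224.2,262.5).

```bash
python3 - <<'E'
from h import *
c=grab('top')
L=atz(c,(324,289.5),.058);R=atz(c,(351.75,286.25),.058)
print(L,R,np.linalg.norm(L-R))
y=(L-R)/np.linalg.norm(L-R); print('yaw of gauge',np.arctan2(-y[0],y[1]))
x=np.array([y[1],-y[0],0]); O=(L+R)/2+.11*x; print('O',O, 'foot',atz(c,(334,230.5),.128))
P=atz(c,(224.2,262.5),.087); print('plate',P,'in gauge',(P-O)@x,(P-O)@y)
C=atz(c,(289,239.2),.0); 
for uv in ((302.5,312-5.5),):print()
# base front corners z=.036
A=atz(c,(205+398/4,165+568/4),.036);B=atz(c,(205+678/4,165+530/4),.036);d=A-B;print(np.linalg.norm(d),np.arctan2(-d[0],d[1]))
A=atz(c,(205+68/4,165+350/4),.087);B=atz(c,(205+84/4,165+432/4),.087);d=A-B;print(A,B,np.linalg.norm(d),np.arctan2(d[1],d[0]))
E
```

```text
[ 0.49389011 -0.04601727  0.058     ] [ 0.49973691 -0.10388536  0.058     ] 0.058162717441873596
yaw of gauge 0.10069496578190694
O [ 0.60625631 -0.06389358  0.058     ] foot [ 0.60681601 -0.06451871  0.128     ]
plate [0.55034211 0.15510613 0.087     ] in gauge -0.03361604141683672 0.2235111400356275

0.14980082910205822 0.11722868907142059
[0.57059149 0.15979719 0.087     ] [0.52922768 0.15121822 0.087     ] 0.042244092837699344 0.20450344031034765
```

```bash
python3 -m handwheel '[{"wz":0.136,"dz":-1,"claw":0},{"wz":0.136,"dz":-1},{"dx":2.8,"dy":-5.2},{"dx":2.8,"dy":-5.2},{"dx":2.8,"dy":-5.2},{"dx":2.8,"dy":-5.2},{"dx":2.8,"dy":-5.2},{"dx":2.8,"dy":-5.2}]'; python3 -m handwheel '[{"dx":2.8,"dy":-5.2},{"dx":2.8,"dy":-5.2},{"dx":2.8,"dy":-5.2},{"dx":2.8,"dy":-5.2},{"dx":2.8,"dy":-5.2},{"dx":2.8,"dy":-5.2},{}]'
```

```text
schema error: expected keys dx, dy, dz, wx, wy, wz, claw
schema error: expected keys dx, dy, dz, wx, wy, wz, claw
```

```bash
python3 -m handwheel '[{"dx":0,"dy":0,"dz":-1,"wx":0,"wy":0,"wz":0.136,"claw":0},{"dx":0,"dy":0,"dz":-1,"wx":0,"wy":0,"wz":0.136,"claw":0},{"dx":2.8,"dy":-5.2,"dz":0,"wx":0,"wy":0,"wz":0,"claw":0},{"dx":2.8,"dy":-5.2,"dz":0,"wx":0,"wy":0,"wz":0,"claw":0},{"dx":2.8,"dy":-5.2,"dz":0,"wx":0,"wy":0,"wz":0,"claw":0},{"dx":2.8,"dy":-5.2,"dz":0,"wx":0,"wy":0,"wz":0,"claw":0},{"dx":2.8,"dy":-5.2,"dz":0,"wx":0,"wy":0,"wz":0,"claw":0},{"dx":2.8,"dy":-5.2,"dz":0,"wx":0,"wy":0,"wz":0,"claw":0}]'
```

```text
clock: 2.15
position: [0.3657, -0.2505, 0.2516]
tool_rot: [3.141, -0.001, 0.108]
force: [1.6, -0.5, 0.8]
grip_width: -0.0001
finger_force: 0.0
```

```bash
python3 -m handwheel '[{"dx":2.8,"dy":-5.3,"dz":0,"wx":0,"wy":0,"wz":0,"claw":0},{"dx":2.8,"dy":-5.3,"dz":0,"wx":0,"wy":0,"wz":0,"claw":0},{"dx":2.8,"dy":-5.3,"dz":0,"wx":0,"wy":0,"wz":0,"claw":0},{"dx":2.8,"dy":-5.3,"dz":0,"wx":0,"wy":0,"wz":0,"claw":0},{"dx":2.8,"dy":-5.3,"dz":0,"wx":0,"wy":0,"wz":0,"claw":0},{"dx":2.8,"dy":-5.3,"dz":0,"wx":0,"wy":0,"wz":0,"claw":0},{"dx":2.8,"dy":-5.3,"dz":0,"wx":0,"wy":0,"wz":0,"claw":0},{"dx":2.8,"dy":-5.3,"dz":0,"wx":0,"wy":0,"wz":0,"claw":0}]'
python3 - <<'E'
from h import *
c=grab('wrist','w1.png');print(monitor.observe()['position'],-np.array(c['R']).T@c['t'])
print(proj(c,[[.550,.155,.087],[.4939,-.046,.058],[.4997,-.1039,.058]]))
E
```

```text
clock: 3.15
position: [0.5429, 0.1952, 0.2514]
tool_rot: [3.141, -0.0, 0.107]
force: [0.2, -0.6, 0.1]
grip_width: 0.0003
finger_force: 0.0
[0.54362863 0.20325292 0.25118687] [0.61981125 0.20455205 0.39441349]
[[379.21582954 211.69532411]
 [598.74652085 291.9210135 ]
 [667.18381473 292.43600189]]
```

View pics/w1.png

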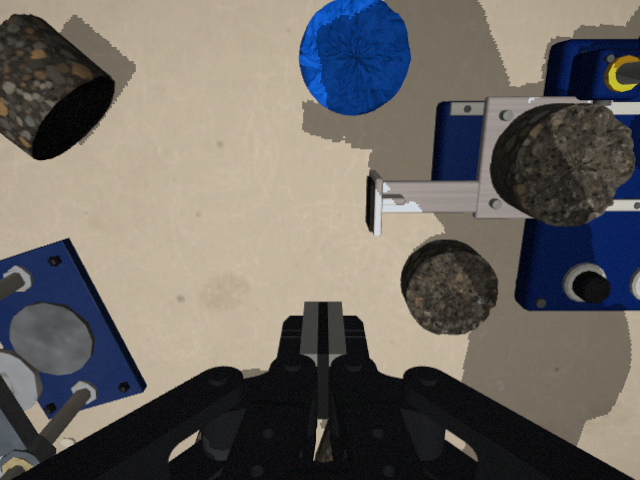

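The wrist picture puts the outer upper edge of the plate at about (376,205), within 5 mm of the estimate. done_core sits below it at (450,287) and is lower, so it stays clear. I'll descend beside the plate.

```bash
python3 -m handwheel '[{"dx":0.7,"dy":0,"dz":5,"wx":0,"wy":0,"wz":0,"claw":0},{"dx":0,"dy":0,"dz":5.5,"wx":0,"wy":0,"wz":0,"claw":0},{"dx":0,"dy":0,"dz":5,"wx":0,"wy":0,"wz":0,"claw":0},{"dx":0,"dy":0,"dz":3.2,"wx":0,"wy":0,"wz":0,"claw":0},{"dx":0,"dy":0,"dz":0,"wx":0,"wy":0,"wz":0,"claw":0},{"dx":0,"dy":1,"dz":0,"wx":0,"wy":0,"wz":0,"claw":0},{"dx":0,"dy":1,"dz":0,"wx":0,"wy":0,"wz":0,"claw":0},{"dx":0,"dy":0.5,"dz":0,"wx":0,"wy":0,"wz":0,"claw":0}]'
```

```text
clock: 4.2
position: [0.5528, 0.1685, 0.0655]
tool_rot: [-3.141, -0.002, 0.107]
force: [0.5, 2.3, 2.0]
grip_width: 0.0001
finger_force: 1.2
```

```bash
python3 -m handwheel '[{"dx":0,"dy":0.5,"dz":0,"wx":0,"wy":0,"wz":0,"claw":0},{"dx":0,"dy":0.5,"dz":0,"wx":0,"wy":0,"wz":0,"claw":0},{"dx":0,"dy":0.5,"dz":0,"wx":0,"wy":0,"wz":0,"claw":0},{"dx":0,"dy":0.5,"dz":0,"wx":0,"wy":0,"wz":0,"claw":0}]'
```

```text
clock: 4.7
position: [0.5541, 0.1492, 0.0643]
tool_rot: [-3.142, -0.0, 0.108]
force: [1.1, 2.3, 2.2]
grip_width: -0.0
finger_force: 1.3
```

```bash
python3 -m handwheel '[{"dx":0,"dy":0.6,"dz":0,"wx":0,"wy":0,"wz":0,"claw":0},{"dx":0,"dy":0.6,"dz":0,"wx":0,"wy":0,"wz":0,"claw":0},{"dx":0,"dy":0.6,"dz":0,"wx":0,"wy":0,"wz":0,"claw":0},{"dx":0,"dy":0.6,"dz":0,"wx":0,"wy":0,"wz":0,"claw":0},{"dx":0,"dy":0.6,"dz":0,"wx":0,"wy":0,"wz":0,"claw":0},{"dx":0,"dy":0.6,"dz":0,"wx":0,"wy":0,"wz":0,"claw":0},{"dx":0,"dy":0.6,"dz":0,"wx":0,"wy":0,"wz":0,"claw":0},{"dx":0,"dy":0.6,"dz":0,"wx":0,"wy":0,"wz":0,"claw":0}]'
python3 -m handwheel '[{"dx":0,"dy":0.4,"dz":0,"wx":0,"wy":0,"wz":0,"claw":0},{"dx":0,"dy":0.4,"dz":0,"wx":0,"wy":0,"wz":0,"claw":0},{"dx":0,"dy":0.3,"dz":0,"wx":0,"wy":0,"wz":0,"claw":0}]'
```

```text
clock: 5.7
position: [0.5592, 0.1013, 0.0643]
tool_rot: [-3.142, 0.0, 0.108]
force: [1.7, 3.0, 1.0]
grip_width: -0.0
finger_force: 1.3
clock: 6.08
position: [0.5603, 0.0906, 0.0642]
tool_rot: [3.142, 0.0, 0.108]
force: [1.8, 3.0, 0.9]
grip_width: 0.0001
finger_force: 1.1
```

```bash
python3 -m handwheel '[{"dx":0,"dy":0.25,"dz":0,"wx":0,"wy":0,"wz":0,"claw":0},{"dx":0,"dy":0.25,"dz":0,"wx":0,"wy":0,"wz":0,"claw":0},{"dx":0,"dy":0.25,"dz":0,"wx":0,"wy":0,"wz":0,"claw":0}]'
python3 -m handwheel '[{"dx":0,"dy":0.15,"dz":0,"wx":0,"wy":0,"wz":0,"claw":0},{"dx":0,"dy":0.15,"dz":0,"wx":0,"wy":0,"wz":0,"claw":0}]'
```

```text
clock: 6.45
position: [0.561, 0.0852, 0.0643]
tool_rot: [-3.139, -0.0, 0.109]
force: [-2.9, 19.9, 0.5]
grip_width: -0.0001
finger_force: 9.9
clock: 6.7
position: [0.561, 0.085, 0.0644]
tool_rot: [-3.136, -0.001, 0.111]
force: [-5.4, 31.8, -1.5]
grip_width: -0.0001
finger_force: 15.4
```

```bash
python3 -m handwheel '[{"dx":0,"dy":-1.2,"dz":0,"wx":0,"wy":0,"wz":0,"claw":0},{"dx":0,"dy":-3,"dz":0,"wx":0,"wy":0,"wz":0,"claw":0},{"dx":0,"dy":-1,"dz":-5,"wx":0,"wy":0,"wz":0,"claw":50},{"dx":-1,"dy":0,"dz":-6,"wx":0,"wy":0,"wz":0,"claw":53},{"dx":-2,"dy":0,"dz":-5.5,"wx":0,"wy":0,"wz":0,"claw":53},{"dx":-4,"dy":0,"dz":0,"wx":0,"wy":0,"wz":0,"claw":53},{"dx":0,"dy":0,"dz":0,"wx":0,"wy":0,"wz":0,"claw":53}]'
python3 - <<'E'
from h import *
c=grab('top','t2.png')
cv2.imwrite('pics/t2c.png',cv2.resize(c['frame'][165:315,205:385],None,fx=4,fy=4,interpolation=cv2.INTER_CUBIC))
s=monitor.observe();print(s['position'],s['grip_width'],s['clock'])
E
```

```text
clock: 7.58
position: [0.4845, 0.1237, 0.23]
tool_rot: [3.14, -0.0, 0.108]
force: [0.3, 0.4, -0.8]
grip_width: 0.0453
finger_force: 0.0
[0.48576334 0.12394231 0.22977576] 0.045025231263731036 7.625
```

View pics/t2c.png

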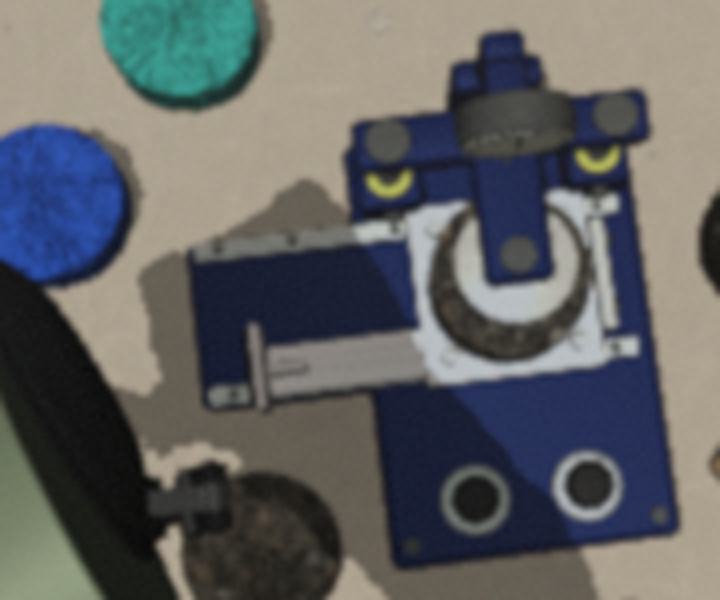

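The carriage is home: its edge is against the stop bar at (355,231) and the core is centred under the foot at (333,234). Next I'll move above the buttons.

```bash
python3 -m handwheel '[{"dx":-0.3,"dy":5,"dz":0,"wx":0,"wy":0,"wz":0,"claw":53},{"dx":-0.3,"dy":5,"dz":0,"wx":0,"wy":0,"wz":0,"claw":53},{"dx":-0.3,"dy":5,"dz":0,"wx":0,"wy":0,"wz":0,"claw":53},{"dx":-0.2,"dy":4.9,"dz":0,"wx":0,"wy":0,"wz":0,"claw":53},{"dx":0,"dy":0,"dz":5,"wx":0,"wy":0,"wz":0,"claw":53},{"dx":0,"dy":0,"dz":4,"wx":0,"wy":0,"wz":0,"claw":53},{"dx":0,"dy":0,"dz":0,"wx":0,"wy":0,"wz":0,"claw":53},{"dx":0,"dy":0,"dz":0,"wx":0,"wy":0,"wz":0,"claw":53}]'
python3 - <<'E'
from h import *
c=grab('wrist','w2.png');s=monitor.observe();print(s['position'],s['grip_width'],s['qpos'])
print(proj(c,[[.4939,-.046,.058],[.4997,-.1039,.058]]))
E
```

```text
clock: 8.62
position: [0.4976, -0.0745, 0.1404]
tool_rot: [3.141, -0.001, 0.108]
force: [0.5, 1.2, 0.8]
grip_width: 0.0451
finger_force: 0.0
[ 0.49779618 -0.07456128  0.14071585] 0.045445833898801614 [ 0.24038977  0.4676858  -0.27360539  1.99125478  0.18956406  0.70486463
 -1.61295031]
[[272.42363001 252.68535662]
 [377.20541586 253.46250039]]
```

View pics/w2.png

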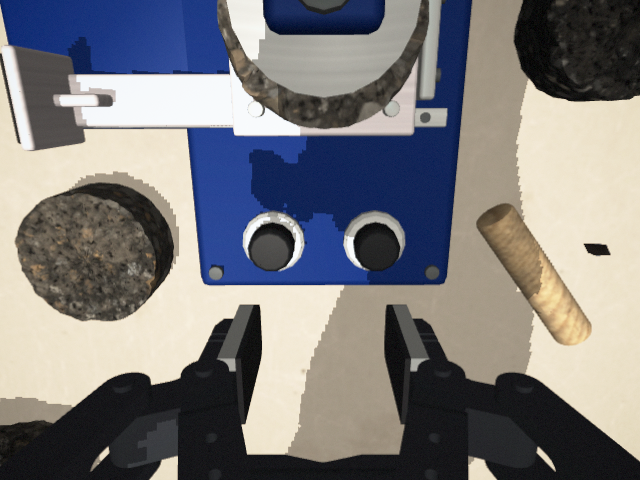

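The button tops show at (271,247) and (377,247), about 3 mm farther in +x than estimated, and the fingertip spacing matches. I'll correct and descend.

```bash
python3 -m handwheel '[{"dx":0.3,"dy":0,"dz":4,"wx":0,"wy":0,"wz":0,"claw":53},{"dx":0,"dy":0,"dz":3.2,"wx":0,"wy":0,"wz":0,"claw":53},{"dx":0,"dy":0,"dz":0.6,"wx":0,"wy":0,"wz":0,"claw":53},{"dx":0,"dy":0,"dz":0.4,"wx":0,"wy":0,"wz":0,"claw":53},{"dx":0,"dy":0,"dz":0.3,"wx":0,"wy":0,"wz":0,"claw":53}]'
python3 -m handwheel '[{"dx":0,"dy":0,"dz":0.3,"wx":0,"wy":0,"wz":0,"claw":53},{"dx":0,"dy":0,"dz":0.3,"wx":0,"wy":0,"wz":0,"claw":53}]'
```

```text
clock: 9.3
position: [0.5006, -0.0743, 0.0555]
tool_rot: [3.141, -0.002, 0.108]
force: [-0.1, -0.1, 8.3]
grip_width: 0.0451
finger_force: 3.7
clock: 9.55
position: [0.5006, -0.0744, 0.0494]
tool_rot: [3.141, -0.002, 0.108]
force: [-1.7, 0.4, 9.7]
grip_width: 0.0455
finger_force: 4.4
```

```bash
python3 -m handwheel '[{"dx":0,"dy":0,"dz":0.25,"wx":0,"wy":0,"wz":0,"claw":53},{"dx":0,"dy":0,"dz":0.2,"wx":0,"wy":0,"wz":0,"claw":53},{"dx":0,"dy":0,"dz":0,"wx":0,"wy":0,"wz":0,"claw":53}]'
python3 - <<'E'
from h import *
c=grab('scene','s3.png')
cv2.imwrite('pics/s3c.png',cv2.resize(c['frame'][140:320,230:430],None,fx=3.3,fy=3.3,interpolation=cv2.INTER_CUBIC))
E
```

```text
clock: 9.93
position: [0.5007, -0.0743, 0.0456]
tool_rot: [3.141, -0.002, 0.108]
force: [-5.6, 0.8, 26.0]
grip_width: 0.0452
finger_force: 12.9
```

View pics/s3c.png

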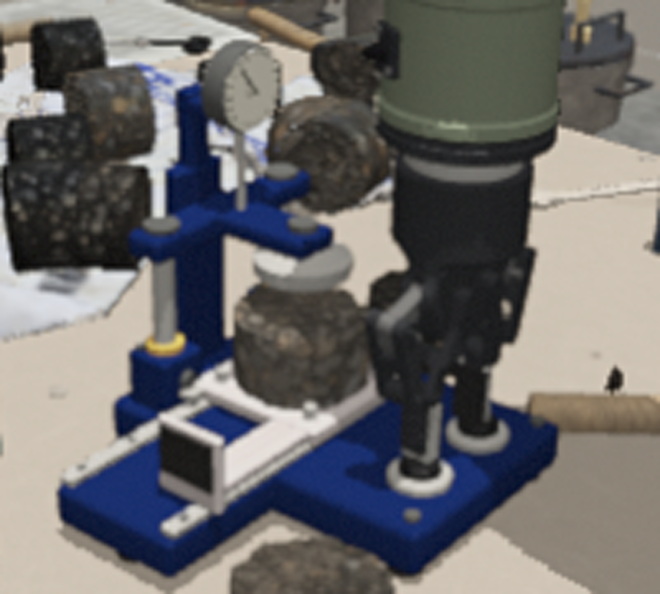

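Both fingertips stand on the buttons at (420,470) and (478,430) in the crop, fully down at 26 N. I'll hold.

```bash
for i in 1 2 3 4 5; do python3 -m handwheel '[{"dx":0,"dy":0,"dz":0,"wx":0,"wy":0,"wz":0,"claw":53},{"dx":0,"dy":0,"dz":0,"wx":0,"wy":0,"wz":0,"claw":53},{"dx":0,"dy":0,"dz":0,"wx":0,"wy":0,"wz":0,"claw":53},{"dx":0,"dy":0,"dz":0,"wx":0,"wy":0,"wz":0,"claw":53},{"dx":0,"dy":0,"dz":0,"wx":0,"wy":0,"wz":0,"claw":53},{"dx":0,"dy":0,"dz":0,"wx":0,"wy":0,"wz":0,"claw":53},{"dx":0,"dy":0,"dz":0,"wx":0,"wy":0,"wz":0,"claw":53},{"dx":0,"dy":0,"dz":0,"wx":0,"wy":0,"wz":0,"claw":53}]' | grep -E 'clock|^force'; done
python3 - <<'E'
from h import *
c=grab('scene','s4.png')
cv2.imwrite('pics/s4c.png',cv2.resize(c['frame'][140:320,230:430],None,fx=3.3,fy=3.3,interpolation=cv2.INTER_CUBIC))
E
```

```text
clock: 10.98
force: [-4.9, 0.3, 25.6]
clock: 11.98
force: [-6.0, 0.6, 26.4]
clock: 12.98
force: [-5.8, 0.7, 26.5]
clock: 13.98
force: [-5.2, 0.6, 26.4]
clock: 14.98
force: [-5.3, -0.2, 25.8]
```

View pics/s4c.png

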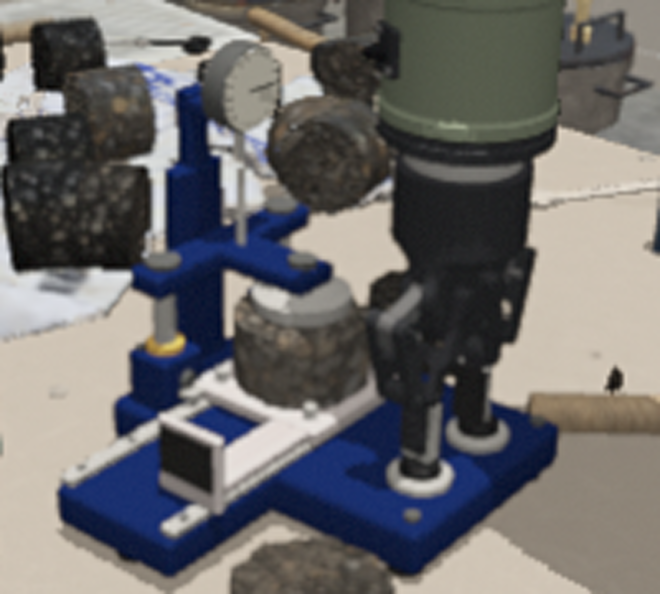

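The foot now sits on the core at (300,300). I'll hold another second and check numerically that it has stopped.

```bash
python3 -m handwheel '[{"dx":0,"dy":0,"dz":0,"wx":0,"wy":0,"wz":0,"claw":53},{"dx":0,"dy":0,"dz":0,"wx":0,"wy":0,"wz":0,"claw":53},{"dx":0,"dy":0,"dz":0,"wx":0,"wy":0,"wz":0,"claw":53},{"dx":0,"dy":0,"dz":0,"wx":0,"wy":0,"wz":0,"claw":53},{"dx":0,"dy":0,"dz":0,"wx":0,"wy":0,"wz":0,"claw":53},{"dx":0,"dy":0,"dz":0,"wx":0,"wy":0,"wz":0,"claw":53},{"dx":0,"dy":0,"dz":0,"wx":0,"wy":0,"wz":0,"claw":53},{"dx":0,"dy":0,"dz":0,"wx":0,"wy":0,"wz":0,"claw":53}]' | grep clock
python3 - <<'E'
from h import *
c=grab('scene','s5.png')['frame'];g=lambda a:cv2.GaussianBlur(a,(3,3),0)[150:245,265:335].astype(int)
for n in('s3','s4'): print(n,abs(g(cv2.imread(f'pics/{n}.png'))-g(c)).mean(),abs(g(cv2.imread(f'pics/{n}.png'))-g(c)).max())
E
```

```text
clock: 16.02
s3 20.254135338345865 201
s4 0.351077694235589 4
```

It has stopped. Now I'll release straight up and retreat towards the robot.

```bash
python3 -m handwheel '[{"dx":0,"dy":0,"dz":-1,"wx":0,"wy":0,"wz":0,"claw":53},{"dx":0,"dy":0,"dz":-2,"wx":0,"wy":0,"wz":0,"claw":53},{"dx":0,"dy":0,"dz":-5,"wx":0,"wy":0,"wz":0,"claw":53},{"dx":0,"dy":0,"dz":-6,"wx":0,"wy":0,"wz":0,"claw":53},{"dx":-2,"dy":5,"dz":-1,"wx":0,"wy":0,"wz":0,"claw":53},{"dx":-2,"dy":5,"dz":0,"wx":0,"wy":0,"wz":0,"claw":53},{"dx":0,"dy":5,"dz":0,"wx":0,"wy":0,"wz":0,"claw":53},{"dx":0,"dy":5,"dz":0,"wx":0,"wy":0,"wz":0,"claw":53}]'
python3 -m handwheel '[{"dx":0,"dy":0,"dz":0,"wx":0,"wy":0,"wz":0,"claw":53},{"dx":0,"dy":0,"dz":0,"wx":0,"wy":0,"wz":0,"claw":53},{"dx":0,"dy":0,"dz":0,"wx":0,"wy":0,"wz":0,"claw":53}]'
python3 - <<'E'
from h import *
c=grab('scene','s6.png')
cv2.imwrite('pics/s6c.png',cv2.resize(c['frame'][140:360,230:470],None,fx=2.7,fy=2.7,interpolation=cv2.INTER_CUBIC))
E
```

```text
clock: 17.08
position: [0.4816, -0.2792, 0.195]
tool_rot: [3.141, -0.001, 0.108]
force: [1.1, -0.1, 0.5]
grip_width: 0.0452
finger_force: 0.0
clock: 17.45
position: [0.4818, -0.2763, 0.1942]
tool_rot: [-3.142, -0.001, 0.109]
force: [-0.3, 0.1, -0.2]
grip_width: 0.0456
finger_force: 0.0
```

View pics/s6c.png

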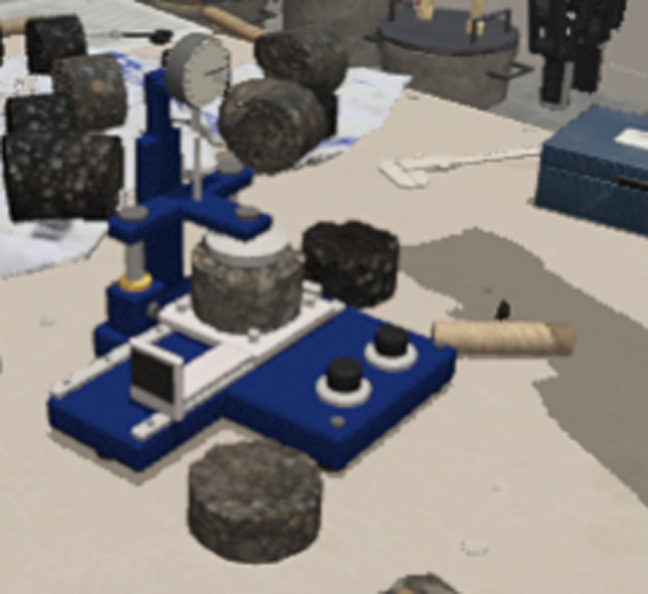

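The foot rests on the core at (248,245), both buttons are up at (345,375) and (390,340), the pusher and other cores are in place, and the arm is clear.

```bash
python3 -c "from workcell import job_done; print(job_done())"
```

```text
the job is handed in; nothing more can be done
None
```

The job is handed in: the carriage is fully home, the foot rests on the asphalt core, both buttons are released, the other cores and pusher look undisturbed, and the arm was clear at about 17.5 s of the 61 s allowed.

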